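# Right a fallen reagent pack and hold it in the code reader's corner

### The job

The black reagent pack with the two purple caps has fallen over: stand it upright, caps up, and put it on the code reader's plate, with either of its broad labelled sides flat against the far fence (the one with the reader window) and a narrow side flat against the side fence. Press it into that corner so that it touches both fences at once, and finish while still holding it pressed there with the gripper: do not let go. Leave the other things on the bench where they are.

Things in the scene. Friction and masses are not known exactly. Their poses are not given: they have to be found in the camera images.
- pack_center (a point): Mid-height centre of the fallen black pack: box 56 mm (own x) by 36 (own y) by 90 (own z, to the caps), 0.22 to 0.45 kg; on top two purple caps, 23 mm wide, 12 high, 13 mm either side of the middle along x. Broad labelled sides face own +-y. It lies on a narrow side: own y and z level, caps to the left, from +y to 50 degrees towards +x, centre 28 mm up; standing, 45 mm above its support.
- corner (a point): Inner corner of the fixed code-reading station: on its plate's upper face (6 mm above the bench), where the fences' inner faces meet. Own x is level, square to the far fence, pointing into it; own y level, square to the side fence, pointing into it; z up. The plate, 170 x 170 mm, reaches 145 mm from here along -x and -y: the pack goes on that side of this point.
- far_fence: Blue far fence with the reader window: fixed, rigid, 130 mm long (own y), 10 mm thick, 45 mm high above the plate. Origin: in its inner face, half-way along, at plate level. Own x points into the fence. Behind it stands the white reader head, 50 mm deep, as high as the fence.
- side_fence: The blue side fence: fixed, rigid, 130 mm long (own x), 10 mm thick, 45 mm high above the plate. Origin: in its inner face, half-way along, at plate level. Own y is square to the face and points into the fence. Friction between pack, plate and fences is 0.5 to 0.75.
- red_pack_center (a point): Centre of a grey reagent pack with two red caps, same size as the black one, standing upright on the bench: leave it where it is.
- tube_rack: White rack of 20 purple-capped tubes, 100 x 125 mm, 92 mm high, at the back of the bench, origin under its centre: leave alone.
- tip_box: Blue pipette tip box, 85 x 120 mm, 62 mm high, at the back of the bench, origin under its centre: leave alone.
- bottle: Amber bottle with a red cap, 60 mm diameter, 100 mm high, at the back right, origin under its centre: leave alone.
- jar: White jar with a black lid, 60 mm diameter, 75 mm high, at the back right, origin under its centre: leave alone.
- vial0: Vial with a black cap, 25 mm diameter, 82 mm high, at the back, origin under its centre: leave alone.
- vial1: Another such vial: leave alone.

How it is judged:
By the outcome, as a careful person would: the job done as asked, in the order asked, and still so for the second after the job is handed in, while the arm keeps its last pose, push and grip.
It also fails if it takes over 72 s, if anything falls off the work surface, if the arm or the gripper's body presses on something with over 40 N, if the wrist force passes 120 N, or if a joint passes its speed limit or range.

### The arm

A 7-joint arm with a two-finger parallel gripper is mounted at the origin on the work surface. World frame = base frame: x ahead of the robot, y to its left, z up, the work surface at z = 0. Lengths are in m, angles in degrees, forces in N, time in s.
With the tool pointing down it reaches from about 0.4 to 0.85 m from the base axis. Payload 4.5 kg.
Tool frame: the origin (TCP) lies on the centre line of the jaws, within the pads' length; the fingertips stand 17 mm ahead of it and the grasp point (between the pads) lies 2 mm behind it; z points along the fingers, x is the direction in which the jaws open and shut, and the axes are right-handed (so a half turn about z gives the same grasp; the last joint's range is limited). The gripper opens to 85 mm and grips with 20 to 120 N. Pads are 22 mm wide; open, the fingers measure 114 mm over their backs; the gripper's body (76 mm by 85 mm) begins 54 mm behind the grasp point. The pads swing forward as they close: fully open they stand 13 mm farther back than shut.
Start: joints at [74.53, 39.483, -11.15, 89.685, 9.013, 51.709, -12.324], TCP at [0.187, -0.596, 0.248] pointing down, gripper open.
Joint ranges: [-172.22, 172.22], [-26.19, 119.32], [-84.43, 86.54], [7.71, 146.69], [-57.33, 237.33], [2.42, 119.75], [-152.13, 152.13]. Speed limits (degrees/s): [147.25, 147.25, 180, 180, 180, 180, 180].

### API

Orientations are given as a 3x3 rotation matrix whose columns are the frame's x, y, z axes.
In Python, from station import r, cams, spotter gives the robot as it stands. The module is installed in compiled form; this text tells all that it offers.
- The arm moves only by the shell command python3 -m crank 'ROWS' [FORCE]. ROWS is JSON, a list of rows, each an object with "fingers": the gripper's target within -1 to 1 (shut at 1, half-way at 0, fully open at -1); "slide": the shift along the world's x, y, z in cm, a list of three; "twist": the turn, a rotation vector about the world's x, y, z in rad, a list of three. In form: [{"fingers": fingers, "slide": [tx, ty, tz], "twist": [ax, ay, az]}, ...]. A call has 1 to 12 rows; each row is the pose to reach, as a shift and turn from the pose measured when the call began; what a row does not reach only later rows make up. A row lasts 1/8 s, in which the tool goes at most 62.5 mm and 10.7 degrees, less where a joint would pass 70% of its speed; a pose out of reach is approached as far as the arm can. A call with a gripper value outside its range is refused whole. The fingers move at their own pace and stop on an object; FORCE is the grip in N (left out, the last holds). Time passes only in rows, so rows that repeat a pose let the fingers close. It gives the time, the measured TCP pose, the force and the opening at its end, in the units of the state.
- r.state(): the state, without advancing time (a new reading comes with each control period).
- cams.read_camera(name): name is "side" or "top" or "wrist"; returns a dict with "img" (480x640x3 uint8, blue, green, red), "fx", "fy", "cx", "cy" (pixels), "rvec" (rotation vector, rad) and "tvec" (3), from world to camera coordinates, as OpenCV has them. Camera axes: x right, y down, z forward; pixel columns grow to the right and rows downward; lengths in m; the calibration is good to about 2 mm. A picture is of the moment at which its call begins. There is no depth.
- r.finish_job(): hands the job in, once; it reports no verdict.
Trained networks look in a picture, given as the dict that the camera call returned (one of the last four; its "shot" number tells which), for a name from the list of things; names that differ only in an ending like _2 or _b are one class to them, and where a whole thing is asked for, a point or a joint stands for the part that bears it (a point fixed in the world has none). Each returns a list of dicts, best first, with "conf" (0 to 1); they miss things now and then, are a little off and sometimes report something else, mostly with a low value. They report only what shows in the picture. A call takes as long as a camera call.
- spotter.boxes_of(label, picture): "point" ([x, y, z] in m, in world coordinates, good to about 4 mm: the middle of the surface that is visible of it).
- spotter.masks_of(label, picture): "mask" (480x640 bool, what is visible of it).
- spotter.landmark_of(label, picture): "point" ([x, y, z] in m, in world coordinates, good to about 4 mm: a listed point, or the origin of a listed thing).
The state is a dict: "t": time; "q": joint angles; "dq": joint speeds; "effort": joint torques, N m; "tcp_pos": TCP position; "ee_rot": TCP orientation; "contact_force": force on the tool from outside, world axes, zero at the start; "ft_torque": the same for the moment, N m; "grip_width": finger opening in m.
Only numpy, scipy, OpenCV 4.12 (cv2) and the standard library are available. Lean on these libraries where they do the work, as an engineer would, in place of code of your own. Each camera call takes 0.05 s, during which the arm holds its last target. There are 200 camera calls.

## Working session

There is one attempt and no reset: what is moved stays moved. The work goes in short steps, Python scripts to look and compute and a shell command to move; the robot and the scene stay as the last step left them, time stands still between calls to the robot, and variables do not carry over. Pictures are saved under pics/ and viewed, about 8 in all and at most 12, crops included, and the job is handed in when it is done.

```bash
mkdir -p pics; cat > m.py <<'E'
import numpy as np,cv2
from station import r,cams,spotter
np.set_printoptions(precision=4,suppress=True)
def proj(c,p):
    return cv2.projectPoints(np.array(p,float).reshape(-1,1,3),np.array(c['rvec']),np.array(c['tvec']),np.array([[c['fx'],0,c['cx']],[0,c['fy'],c['cy']],[0,0,1.]]),None)[0].reshape(-1,2)
def ray(c,uv,z):
    R=cv2.Rodrigues(np.array(c['rvec'],float))[0];t=np.array(c['tvec'],float).ravel();o=-R.T@t
    d=R.T@np.array([(uv[0]-c['cx'])/c['fx'],(uv[1]-c['cy'])/c['fy'],1]);return o+d*(z-o[2])/d[2]
E
python3 - <<'E'
from m import *
s=r.state();print(s['t'],s['tcp_pos'],np.array(s['ee_rot']),s['grip_width'],s['contact_force'])
im=[]
for n in ['top','side']:
    c=cams.read_camera(n);cv2.imwrite(f'pics/{n}0.png',c['img'])
    print(n)
    for l in ['pack_center','corner','far_fence','side_fence','red_pack_center']:
        print(l,[(np.array(d['point']).round(4),round(d['conf'],2)) for d in spotter.landmark_of(l,c)[:2]])
    for l in ['pack_center','far_fence','side_fence']:
        for d in spotter.masks_of(l,c)[:1]:
            m=d['mask'].astype(np.uint8);k=cv2.findContours(m,0,2)[0];k=max(k,key=cv2.contourArea)
            b=cv2.minAreaRect(k);print(l,'mask',d['conf'],b)
            if n=='top': print([ray(c,p,.056 if l[0]=='p' else .051)[:2] for p in cv2.boxPoints(b)])
E
```

```text
0.0 [ 0.1867 -0.5958  0.2475] [[ 0.2993 -0.9542 -0.0007]
 [-0.9542 -0.2993  0.0018]
 [-0.0019  0.0001 -1.    ]] 0.08499697641851629 [ 0.4129 -0.1529  0.2976]
top
pack_center [(array([ 0.5238, -0.3184,  0.0268]), 0.7)]
corner [(array([0.5259, 0.3444, 0.0054]), 0.95)]
far_fence [(array([0.5377, 0.2951, 0.0088]), 0.84), (array([ 0.6895, -0.3958,  0.0005]), 0.49)]
side_fence [(array([0.4587, 0.3277, 0.0058]), 0.59), (array([ 0.5263, -0.3209,  0.0274]), 0.51)]
red_pack_center [(array([ 0.5313, -0.0604,  0.047 ]), 0.88)]
pack_center mask 0.67 ((447.1500549316406, 289.0500183105469), (53.44248962402344, 21.50348472595215), 18.434946060180664)
[array([ 0.5204, -0.249 ]), array([ 0.5637, -0.2638]), array([ 0.531 , -0.3689]), array([ 0.4884, -0.3532])]
far_fence mask 0.72 ((164.9705352783203, 273.370361328125), (8.864843368530273, 64.8463363647461), 77.19573211669922)
[array([0.5349, 0.3538]), array([0.5692, 0.2224]), array([0.5509, 0.2167]), array([0.5167, 0.3477])]
side_fence mask 0.79 ((142.56756591796875, 311.9053955078125), (62.142818450927734, 12.329923629760742), 80.53767395019531)
[arr
[... 156 characters left out ...]
), (array([ 0.5348, -0.0623,  0.0464]), 0.24)]
corner [(array([0.5195, 0.3402, 0.0045]), 0.93)]
far_fence [(array([0.5389, 0.2932, 0.0048]), 0.94), (array([0.5138, 0.3393, 0.0038]), 0.48)]
side_fence [(array([0.4615, 0.3232, 0.0069]), 0.58)]
red_pack_center [(array([ 0.5946, -0.4746,  0.0007]), 0.62), (array([ 0.5366, -0.0609,  0.0455]), 0.61)]
pack_center mask 0.91 ((394.00006103515625, 189.50001525878906), (23.33452033996582, 44.547725677490234), 45.0)
far_fence mask 0.84 ((281.3846435546875, 394.576904296875), (10.001923561096191, 80.21150207519531), 11.309932708740234)
side_fence mask 0.87 ((317.6330261230469, 430.0777282714844), (80.90889739990234, 19.71708106994629), 5.856013774871826)
```

View pics/top0.png

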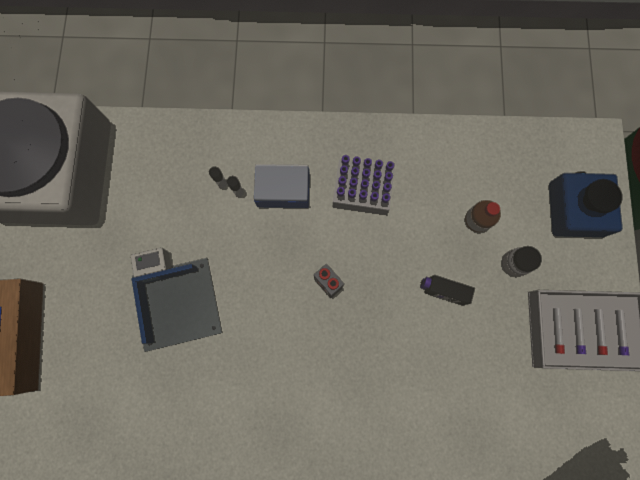

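View pics/side0.png

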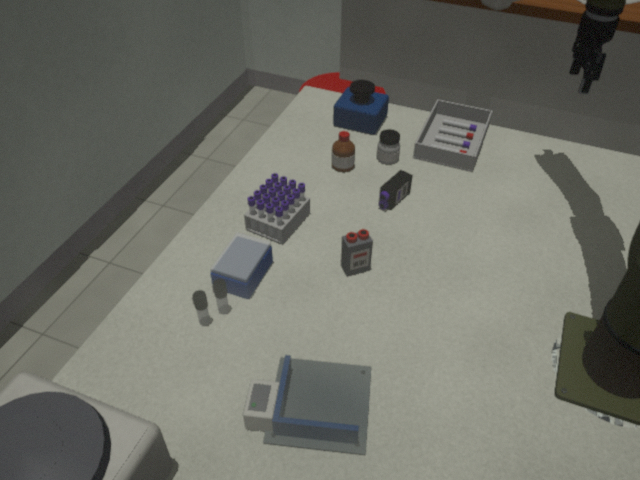

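```bash
cat >> m.py <<'E'
from scipy.spatial.transform import Rotation as Ro
def frame(jaw_az,app_az,down):  # jaw x azimuth deg, horizontal approach azimuth, degrees below level
    a=np.radians(app_az);d=np.radians(down)
    z=np.array([np.cos(a)*np.cos(d),np.sin(a)*np.cos(d),-np.sin(d)])
    x=np.array([np.cos(np.radians(jaw_az)),np.sin(np.radians(jaw_az)),0]);x-=z*(x@z);x/=np.linalg.norm(x)
    return np.c_[x,np.cross(z,x),z]
def go(p,R,s=None):
    s=s or r.state()
    print('slide',(np.array(p)-s['tcp_pos'])*100,'twist',Ro.from_matrix(R@np.array(s['ee_rot']).T).as_rotvec())
E
python3 - <<'E'
from m import *
c=np.array([np.sin(np.radians(17)),np.cos(np.radians(17)),0]);R=frame(-17,-107,50)
P=np.array([.525,-.3175,.031])+.027*c;T=P+.002*R[:,2]
print(R,T);go(T-.10*R[:,2],R);go(T,R)
E
```

```text
[[ 0.9563 -0.224  -0.1879]
 [-0.2924 -0.7326 -0.6147]
 [ 0.      0.6428 -0.766 ]] [ 0.5325 -0.2929  0.0295]
slide [ 36.4325  36.4958 -14.2264] twist [-0.5146  0.5111  0.9292]
slide [ 34.5532  30.3488 -21.8869] twist [-0.5146  0.5111  0.9292]
```

```bash
python3 -m crank '[{"fingers":-1,"slide":[5,5,0],"twist":[-0.07,0.07,0.13]},{"fingers":-1,"slide":[9,9,-2],"twist":[-0.13,0.13,0.23]},{"fingers":-1,"slide":[13,13,-4],"twist":[-0.19,0.19,0.34]},{"fingers":-1,"slide":[17,17,-6],"twist":[-0.25,0.25,0.45]},{"fingers":-1,"slide":[21,21,-8],"twist":[-0.31,0.31,0.56]},{"fingers":-1,"slide":[25,25,-10],"twist":[-0.37,0.37,0.67]},{"fingers":-1,"slide":[29,29,-11],"twist":[-0.43,0.43,0.78]},{"fingers":-1,"slide":[33,33,-12],"twist":[-0.48,0.48,0.87]},{"fingers":-1,"slide":[36.4,36.5,-14.2],"twist":[-0.515,0.511,0.929]},{"fingers":-1,"slide":[36.4,36.5,-14.2],"twist":[-0.515,0.511,0.929]},{"fingers":-1,"slide":[36.4,36.5,-14.2],"twist":[-0.515,0.511,0.929]},{"fingers":-1,"slide":[36.4,36.5,-14.2],"twist":[-0.515,0.511,0.929]}]' 80
python3 - <<'E'
from m import *
s=r.state();print(s['t'],s['q'],s['dq'])
R=frame(-17,-107,50);go([.5325,-.2929,.0295],R,s)
for n in ['wrist','top']:
  c=cams.read_camera(n);cv2.imwrite(f'pics/{n}1.png',c['img'])
  print([(d['point'],d['conf']) for d in spotter.landmark_of('pack_center',c)])
E
```

```text
t: 2.4
tcp_pos: [0.5499, -0.2336, 0.1074]
ee_rot: [[0.955, -0.227, -0.19], [-0.296, -0.731, -0.616], [0.001, 0.644, -0.765]]
contact_force: [0.1, -1.1, 0.4]
grip_width: 0.0853
2.4 [ -5.4533  56.4042   8.6272  99.9396  44.6662  46.8623 -54.813 ] [ 0.2731 -0.2647 -0.311  -0.128  -0.079  -0.2076  0.0396]
slide [-1.7432 -5.9277 -7.7921] twist [0.002  0.0006 0.0034]
[]
[([0.5245, -0.3198, 0.0269], 0.77), ([0.6889, -0.3925, 0.0003], 0.41)]
```

View pics/wrist1.png

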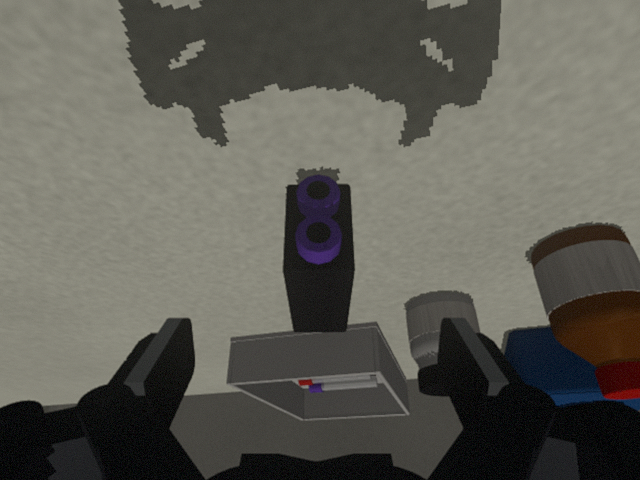

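The wrist picture shows the pack centred between the fingers and aligned with them (caps at (319,195) and (319,240), body columns 285–355). I'll go in and grip.

```bash
python3 -m crank '[{"fingers":-1,"slide":[-0.6,-2,-2.6],"twist":[0,0,0]},{"fingers":-1,"slide":[-1.2,-4,-5.2],"twist":[0,0,0]},{"fingers":-1,"slide":[-1.7,-5.9,-7.7],"twist":[0,0,0]},{"fingers":-1,"slide":[-1.7,-5.9,-7.7],"twist":[0,0,0]},{"fingers":1,"slide":[-1.7,-5.9,-7.7],"twist":[0,0,0]},{"fingers":1,"slide":[-1.7,-5.9,-7.7],"twist":[0,0,0]},{"fingers":1,"slide":[-1.7,-5.9,-7.7],"twist":[0,0,0]},{"fingers":1,"slide":[-1.7,-5.9,-7.7],"twist":[0,0,0]},{"fingers":1,"slide":[-1.7,-5.9,-7.7],"twist":[0,0,0]},{"fingers":1,"slide":[-1.7,-5.9,-7.7],"twist":[0,0,0]},{"fingers":1,"slide":[-1.7,-5.9,-7.7],"twist":[0,0,0]},{"fingers":1,"slide":[-1.7,-5.9,-7.7],"twist":[0,0,0]}]' 80
```

```text
t: 4.1
tcp_pos: [0.5347, -0.2906, 0.0309]
ee_rot: [[0.956, -0.226, -0.186], [-0.293, -0.732, -0.615], [0.003, 0.643, -0.766]]
contact_force: [1.1, 4.0, 6.1]
grip_width: 0.0353
```

```bash
cat >> m.py <<'E'
def rz(d): return np.array([np.cos(np.radians(d)),np.sin(np.radians(d)),0])
C=np.array([.5227,.3423,.006]);YAW=15.
def tcp_for(gx,gy,gz,yaw=YAW):  # pack gaps to far fence, side fence, plate (m)
    R=frame(yaw,yaw+90,40)
    P=C-(.018+gx)*rz(yaw)-(.028+gy)*rz(yaw+90)
    G=P-.0044*rz(yaw+90)+[0,0,.0757+gz]
    return G+.002*R[:,2],R
E
python3 - <<'E'
from m import *
s=r.state()
go([.53,-.27,.28],frame(-17,-107,50));go([.51,-.0,.29],frame(-1,89,89.9))
go(*tcp_for(.035,.035,.15));print(tcp_for(.035,.035,.15))
E
```

```text
slide [-0.4652  2.0631 24.911 ] twist [0.0005 0.0027 0.0008]
slide [-2.4652 29.0631 25.911 ] twist [ 0.6935 -0.1075  0.2694]
slide [-4.6098 55.559  19.9525] twist [ 1.5873 -0.0262  0.4404]
(array([0.4886, 0.265 , 0.2304]), array([[ 0.9659,  0.1664, -0.1983],
       [ 0.2588, -0.6209,  0.7399],
       [-0.    , -0.766 , -0.6428]]))
```

```bash
python3 -m crank '[{"fingers":1,"slide":[0,0,2],"twist":[0,0,0]},{"fingers":1,"slide":[0,0,5],"twist":[0,0,0]},{"fingers":1,"slide":[0,0,9],"twist":[0,0,0]},{"fingers":1,"slide":[0,0,13],"twist":[0,0,0]},{"fingers":1,"slide":[0,0,17],"twist":[0,0,0]},{"fingers":1,"slide":[0,0,21],"twist":[0,0,0]},{"fingers":1,"slide":[0,0.5,24],"twist":[0,0,0]},{"fingers":1,"slide":[0,1,25],"twist":[0,0,0]},{"fingers":1,"slide":[0,1,25],"twist":[0,0,0]}]'
python3 - <<'E'
from m import *
s=r.state();print(s['q'],s['contact_force'])
go([.51,-.0,.29],frame(-1,89,89.9));go(*tcp_for(.035,.035,.15))
E
```

```text
t: 5.22
tcp_pos: [0.5348, -0.2796, 0.2803]
ee_rot: [[0.956, -0.225, -0.185], [-0.292, -0.733, -0.614], [0.003, 0.642, -0.767]]
contact_force: [-0.4, -0.1, -2.7]
grip_width: 0.035
[ -0.3388  40.5675   7.2204  97.3533  41.1475  58.9163 -38.5974] [-0.3558 -0.0787 -2.7229]
slide [-2.4826 27.9594  0.9673] twist [ 0.6922 -0.107   0.2682]
slide [-4.6272 54.4553 -4.9913] twist [ 1.5859 -0.0253  0.4395]
```

```bash
python3 -m crank '[{"fingers":1,"slide":[0,3,1],"twist":[0.07,0,0.02]},{"fingers":1,"slide":[0,7,1],"twist":[0.18,0,0.05]},{"fingers":1,"slide":[-1,12,1],"twist":[0.32,0,0.09]},{"fingers":1,"slide":[-1,17,1],"twist":[0.46,0,0.13]},{"fingers":1,"slide":[-2,22,1],"twist":[0.6,0,0.17]},{"fingers":1,"slide":[-2,27,1],"twist":[0.74,0,0.21]},{"fingers":1,"slide":[-3,32,1],"twist":[0.88,0,0.25]},{"fingers":1,"slide":[-3,37,1],"twist":[1.02,0,0.29]},{"fingers":1,"slide":[-4,42,0],"twist":[1.16,0,0.33]},{"fingers":1,"slide":[-4,46,-1],"twist":[1.3,0,0.37]},{"fingers":1,"slide":[-4.6,50,-3],"twist":[1.44,-0.02,0.41]},{"fingers":1,"slide":[-4.6,54.5,-5],"twist":[1.586,-0.025,0.44]}]'
python3 -m crank '[{"fingers":1,"slide":[0,0,0],"twist":[0,0,0]},{"fingers":1,"slide":[0,0,0],"twist":[0,0,0]}]'
python3 - <<'E'
from m import *
s=r.state();print(s['q'],s['contact_force'])
go(*tcp_for(.035,.035,.15))
E
```

```text
t: 6.72
tcp_pos: [0.4881, 0.2647, 0.228]
ee_rot: [[0.966, 0.165, -0.199], [0.259, -0.62, 0.741], [-0.001, -0.767, -0.641]]
contact_force: [0.2, 0.0, -3.5]
grip_width: 0.0351
t: 6.98
tcp_pos: [0.4878, 0.2639, 0.2268]
ee_rot: [[0.966, 0.163, -0.2], [0.258, -0.621, 0.74], [-0.004, -0.766, -0.642]]
contact_force: [-0.3, 0.2, -1.7]
grip_width: 0.0352
[ 20.5464  54.45   -51.414  107.4659 -19.8138  32.686   16.2723] [-0.2761  0.1827 -1.7132]
slide [0.0709 0.1082 0.3636] twist [ 0.0003 -0.004   0.0007]
```

```bash
python3 -m crank '[{"fingers":1,"slide":[0,0,-3],"twist":[0,0,0]},{"fingers":1,"slide":[0,0,-7],"twist":[0,0,0]},{"fingers":1,"slide":[0,0,-10],"twist":[0,0,0]},{"fingers":1,"slide":[0,0,-11.6],"twist":[0,0,0]},{"fingers":1,"slide":[0,0,-11.6],"twist":[0,0,0]}]'
python3 - <<'E'
from m import *
s=r.state();print(s['q'])
im=[]
for n in ['top','side','wrist']:
  c=cams.read_camera(n)
  if n!='wrist':
    u,v=(proj(c,C)[0]).astype(int);u=min(max(u,110),530);v=min(max(v,80),400)
    im.append(cv2.resize(c['img'][v-75:v+75,u-100:u+100],(800,600),interpolation=cv2.INTER_CUBIC)[:, :])
  for l in ['pack_center','corner','far_fence','side_fence']:
    print(n,l,[(np.array(d['point']).round(4),round(d['conf'],2)) for d in spotter.landmark_of(l,c)[:2]])
cv2.imwrite('pics/w2.png',cv2.resize(np.vstack([np.hstack([im[0],im[1]]),np.hstack([cv2.resize(c['img'],(800,600)),np.zeros((600,800,3),np.uint8)])])[:600],(800,300)))
cv2.imwrite('pics/wr2.png',c['img'])
E
```

```text
t: 7.6
tcp_pos: [0.4884, 0.2634, 0.1111]
ee_rot: [[0.966, 0.163, -0.199], [0.258, -0.622, 0.739], [-0.003, -0.765, -0.643]]
contact_force: [-0.2, 0.3, -1.9]
grip_width: 0.0351
[ 19.0308  65.9917 -48.3919 108.4204 -16.2586  23.5778  21.6868]
top pack_center [(array([0.4877, 0.2659, 0.0765]), 0.83)]
top corner [(array([0.5272, 0.345 , 0.0039]), 0.86), (array([ 0.6907, -0.3938, -0.0021]), 0.57)]
top far_fence [(array([0.5364, 0.2926, 0.0075]), 0.75)]
top side_fence [(array([0.4595, 0.3259, 0.0064]), 0.96)]
side pack_center [(array([0.4902, 0.2638, 0.0809]), 0.92)]
side corner [(array([0.5183, 0.3412, 0.0011]), 0.6)]
side far_fence [(array([0.5386, 0.2938, 0.007 ]), 0.75)]
side side_fence [(array([0.4602, 0.327 , 0.0052]), 0.75), (array([ 0.7421,  0.152 , -0.0043]), 0.21)]
wrist pack_center []
wrist corner [(array([0.5156, 0.3438, 0.0041]), 0.76)]
wrist far_fence []
wrist side_fence []
```

View pics/w2.png

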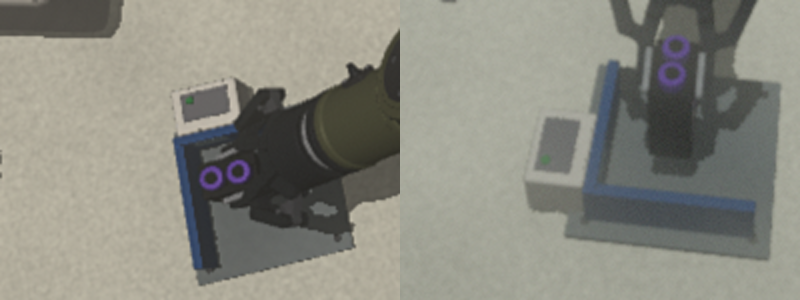

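View pics/wr2.png

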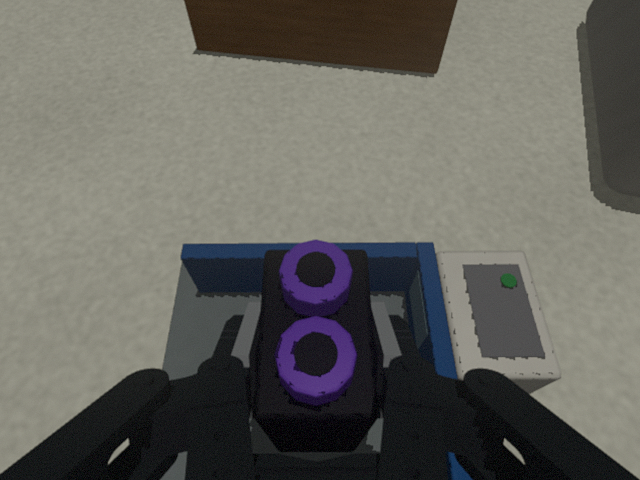

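The pack is upright, its edges run parallel to both fences in the wrist view, and it still has about 30 mm of clearance above the plate. Next I'll lower it.

```bash
python3 -m crank '[{"fingers":1,"slide":[0,0,-1],"twist":[0,0,0]},{"fingers":1,"slide":[0,0,-2],"twist":[0,0,0]},{"fingers":1,"slide":[0,0,-2.4],"twist":[0,0,0]},{"fingers":1,"slide":[0,0,-2.5],"twist":[0,0,0]},{"fingers":1,"slide":[0,0,-2.5],"twist":[0,0,0]}]'
python3 -m crank '[{"fingers":1,"slide":[0,0,-0.1],"twist":[0,0,0]},{"fingers":1,"slide":[0,0,-0.2],"twist":[0,0,0]},{"fingers":1,"slide":[0,0,-0.3],"twist":[0,0,0]},{"fingers":1,"slide":[0,0,-0.3],"twist":[0,0,0]}]'
python3 -m crank '[{"fingers":1,"slide":[0,0,-0.1],"twist":[0,0,0]},{"fingers":1,"slide":[0,0,-0.2],"twist":[0,0,0]},{"fingers":1,"slide":[0,0,-0.2],"twist":[0,0,0]}]'
```

```text
t: 8.98
tcp_pos: [0.4878, 0.264, 0.0858]
ee_rot: [[0.966, 0.163, -0.2], [0.258, -0.621, 0.74], [-0.004, -0.767, -0.642]]
contact_force: [-0.7, 0.0, -2.5]
grip_width: 0.0353
t: 9.48
tcp_pos: [0.4878, 0.264, 0.0828]
ee_rot: [[0.966, 0.163, -0.2], [0.258, -0.621, 0.74], [-0.004, -0.767, -0.642]]
contact_force: [0.1, -0.2, -1.9]
grip_width: 0.0355
t: 9.85
tcp_pos: [0.4878, 0.264, 0.0815]
ee_rot: [[0.966, 0.163, -0.2], [0.258, -0.62, 0.741], [-0.004, -0.767, -0.641]]
contact_force: [-0.0, -3.0, 5.1]
grip_width: 0.0352
```

```bash
python3 -m crank '[{"fingers":1,"slide":[0,0,-0.1],"twist":[0,0,0]},{"fingers":1,"slide":[0,0,-0.1],"twist":[0,0,0]},{"fingers":1,"slide":[0,0,-0.1],"twist":[0,0,0]}]'
python3 - <<'E'
from m import *
print(r.state()['ft_torque'])
print('per cm: far',rz(15),'side',rz(105))
E
```

```text
t: 10.22
tcp_pos: [0.4878, 0.2641, 0.0815]
ee_rot: [[0.966, 0.163, -0.201], [0.259, -0.62, 0.741], [-0.003, -0.768, -0.641]]
contact_force: [-0.8, -5.2, 7.4]
grip_width: 0.035
[-0.6495  0.0458  0.2179]
per cm: far [0.9659 0.2588 0.    ] side [-0.2588  0.9659  0.    ]
```

```bash
python3 -m crank '[{"fingers":1,"slide":[0,0,0.3],"twist":[0,0,0]},{"fingers":1,"slide":[0.5,0.9,0.3],"twist":[0,0,0]},{"fingers":1,"slide":[1,1.8,0.3],"twist":[0,0,0]},{"fingers":1,"slide":[1.5,2.7,0.3],"twist":[0,0,0]},{"fingers":1,"slide":[1.9,3.6,0.3],"twist":[0,0,0]},{"fingers":1,"slide":[1.9,3.6,0.3],"twist":[0,0,0]}]'
python3 -m crank '[{"fingers":1,"slide":[0.1,0.03,0],"twist":[0,0,0]},{"fingers":1,"slide":[0.2,0.05,0],"twist":[0,0,0]},{"fingers":1,"slide":[0.3,0.08,0],"twist":[0,0,0]},{"fingers":1,"slide":[0.4,0.1,0],"twist":[0,0,0]},{"fingers":1,"slide":[0.4,0.1,0],"twist":[0,0,0]}]'
python3 -m crank '[{"fingers":1,"slide":[0.1,0.03,0],"twist":[0,0,0]},{"fingers":1,"slide":[0.2,0.05,0],"twist":[0,0,0]},{"fingers":1,"slide":[0.2,0.05,0],"twist":[0,0,0]}]'
```

```text
t: 10.98
tcp_pos: [0.5068, 0.3013, 0.0848]
ee_rot: [[0.966, 0.164, -0.201], [0.26, -0.619, 0.741], [-0.003, -0.768, -0.64]]
contact_force: [0.7, -0.2, -1.4]
grip_width: 0.0353
t: 11.6
tcp_pos: [0.5109, 0.3023, 0.0848]
ee_rot: [[0.966, 0.164, -0.201], [0.26, -0.619, 0.741], [-0.003, -0.768, -0.64]]
contact_force: [1.0, -0.4, -2.4]
grip_width: 0.0353
t: 11.98
tcp_pos: [0.5131, 0.3028, 0.0848]
ee_rot: [[0.966, 0.164, -0.201], [0.26, -0.619, 0.741], [-0.002, -0.768, -0.64]]
contact_force: [-1.0, 0.5, -1.7]
grip_width: 0.0354
```

Still free of the far fence, so I'll continue in small steps.

```bash
python3 -m crank '[{"fingers":1,"slide":[0.1,0.03,0],"twist":[0,0,0]},{"fingers":1,"slide":[0.2,0.05,0],"twist":[0,0,0]},{"fingers":1,"slide":[0.2,0.05,0],"twist":[0,0,0]}]'
python3 -m crank '[{"fingers":1,"slide":[0.1,0.03,0],"twist":[0,0,0]},{"fingers":1,"slide":[0.2,0.05,0],"twist":[0,0,0]},{"fingers":1,"slide":[0.2,0.05,0],"twist":[0,0,0]}]'
python3 - <<'E'
from m import *
s=r.state();print(s['ft_torque'])
im=[]
for n in ['top','side','wrist']:
  c=cams.read_camera(n)
  if n!='wrist':
    u,v=(proj(c,C)[0]).astype(int);v=min(v,410)
    im.append(cv2.resize(c['img'][v-70:v+70,u-70:u+70],(400,400),interpolation=cv2.INTER_CUBIC))
    print(n,[(np.array(d['point']).round(4),round(d['conf'],2)) for d in spotter.landmark_of('pack_center',c)[:1]])
cv2.imwrite('pics/ts3.png',np.hstack(im));cv2.imwrite('pics/w3.png',c['img'][180:])
E
```

```text
t: 12.35
tcp_pos: [0.5152, 0.3033, 0.0848]
ee_rot: [[0.966, 0.164, -0.201], [0.259, -0.619, 0.741], [-0.002, -0.768, -0.64]]
contact_force: [1.0, 0.9, -1.6]
grip_width: 0.0352
t: 12.72
tcp_pos: [0.5163, 0.3037, 0.0848]
ee_rot: [[0.965, 0.164, -0.202], [0.261, -0.619, 0.741], [-0.003, -0.768, -0.64]]
contact_force: [-0.9, -1.1, -3.1]
grip_width: 0.0352
[-1.214   0.0458  0.3545]
top [(array([0.5123, 0.3033, 0.0543]), 0.91)]
side [(array([ 0.7542, -0.1313, -0.001 ]), 0.65)]
```

View pics/w3.png

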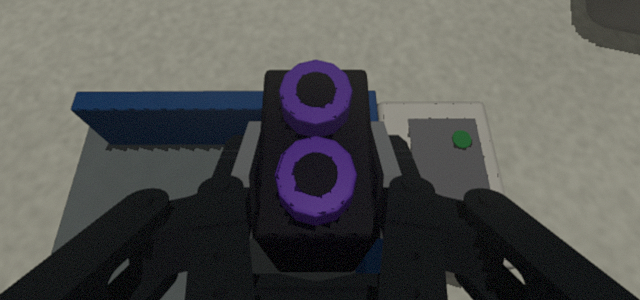

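The far fence is just being touched (the last step stalled 1 mm short). Next, the side fence.

```bash
python3 -m crank '[{"fingers":1,"slide":[-0.03,0.1,0],"twist":[0,0,0]},{"fingers":1,"slide":[-0.05,0.2,0],"twist":[0,0,0]},{"fingers":1,"slide":[-0.08,0.3,0],"twist":[0,0,0]},{"fingers":1,"slide":[-0.1,0.4,0],"twist":[0,0,0]},{"fingers":1,"slide":[-0.1,0.4,0],"twist":[0,0,0]}]'
python3 -m crank '[{"fingers":1,"slide":[-0.03,0.1,0],"twist":[0,0,0]},{"fingers":1,"slide":[-0.05,0.2,0],"twist":[0,0,0]},{"fingers":1,"slide":[-0.05,0.2,0],"twist":[0,0,0]}]'
python3 -m crank '[{"fingers":1,"slide":[-0.03,0.1,0],"twist":[0,0,0]},{"fingers":1,"slide":[-0.05,0.2,0],"twist":[0,0,0]},{"fingers":1,"slide":[-0.05,0.2,0],"twist":[0,0,0]}]'
```

```text
t: 13.6
tcp_pos: [0.5152, 0.3079, 0.0847]
ee_rot: [[0.965, 0.164, -0.203], [0.261, -0.619, 0.741], [-0.004, -0.768, -0.64]]
contact_force: [-2.6, -1.0, -3.5]
grip_width: 0.0352
t: 13.98
tcp_pos: [0.5146, 0.31, 0.0847]
ee_rot: [[0.965, 0.164, -0.203], [0.261, -0.619, 0.741], [-0.004, -0.768, -0.64]]
contact_force: [-2.2, -0.3, -3.6]
grip_width: 0.0351
t: 14.35
tcp_pos: [0.5146, 0.3103, 0.0847]
ee_rot: [[0.966, 0.164, -0.202], [0.26, -0.62, 0.74], [-0.004, -0.767, -0.641]]
contact_force: [-2.0, -10.0, 3.5]
grip_width: 0.0349
```

```bash
python3 -m crank '[{"fingers":1,"slide":[0,-0.15,0],"twist":[0,0,0]},{"fingers":1,"slide":[0,-0.15,-0.15],"twist":[0,0,0]},{"fingers":1,"slide":[0,-0.15,-0.3],"twist":[0,0,0]},{"fingers":1,"slide":[0,-0.15,-0.45],"twist":[0,0,0]},{"fingers":1,"slide":[0,-0.15,-0.55],"twist":[0,0,0]},{"fingers":1,"slide":[0,-0.15,-0.55],"twist":[0,0,0]}]'
python3 -m crank '[{"fingers":1,"slide":[-0.05,0.2,-0.1],"twist":[0,0,0]},{"fingers":1,"slide":[-0.05,0.3,-0.1],"twist":[0,0,0]},{"fingers":1,"slide":[-0.05,0.3,-0.1],"twist":[0,0,0]},{"fingers":1,"slide":[-0.05,0.3,-0.1],"twist":[0,0,0]}]'
python3 -c "
from m import *
print(r.state()['ft_torque'])"
```

```text
t: 15.1
tcp_pos: [0.5147, 0.3095, 0.0815]
ee_rot: [[0.965, 0.165, -0.202], [0.261, -0.618, 0.742], [-0.003, -0.769, -0.639]]
contact_force: [-2.1, -7.2, 10.8]
grip_width: 0.0353
t: 15.6
tcp_pos: [0.5145, 0.3103, 0.0815]
ee_rot: [[0.965, 0.165, -0.202], [0.261, -0.618, 0.741], [-0.003, -0.768, -0.64]]
contact_force: [-3.0, -17.2, 14.9]
grip_width: 0.0349
[-1.2804  0.6633  1.2442]
```

```bash
python3 -m crank '[{"fingers":1,"slide":[0.1,0.2,-0.1],"twist":[0,0,0]},{"fingers":1,"slide":[0.2,0.25,-0.1],"twist":[0,0,0]},{"fingers":1,"slide":[0.33,0.3,-0.1],"twist":[0,0,0]},{"fingers":1,"slide":[0.33,0.3,-0.1],"twist":[0,0,0]},{"fingers":1,"slide":[0.33,0.3,-0.1],"twist":[0,0,0]},{"fingers":1,"slide":[0.33,0.3,-0.1],"twist":[0,0,0]}]'
python3 - <<'E'
from m import *
s=r.state();print(s['ft_torque'])
im=[]
for n in ['top','side','wrist']:
  c=cams.read_camera(n)
  if n!='wrist':
    u,v=(proj(c,C)[0]).astype(int);v=min(v,410)
    im.append(cv2.resize(c['img'][v-70:v+70,u-70:u+70],(400,400),interpolation=cv2.INTER_CUBIC))
    print(n,[(np.array(d['point']).round(4),round(d['conf'],2)) for d in spotter.landmark_of('pack_center',c)[:2]])
cv2.imwrite('pics/all4.png',np.vstack([np.hstack(im),cv2.resize(c['img'][230:430],(800,200*800//640))[:200]]))
E
```

```text
t: 16.35
tcp_pos: [0.5147, 0.3104, 0.0816]
ee_rot: [[0.964, 0.163, -0.208], [0.264, -0.619, 0.74], [-0.008, -0.768, -0.64]]
contact_force: [-8.6, -22.2, 18.2]
grip_width: 0.035
[-1.4242  1.4308  1.7135]
top [(array([0.5133, 0.3125, 0.0505]), 0.86)]
side [(array([0.5152, 0.3143, 0.05  ]), 0.81)]
```

View pics/all4.png

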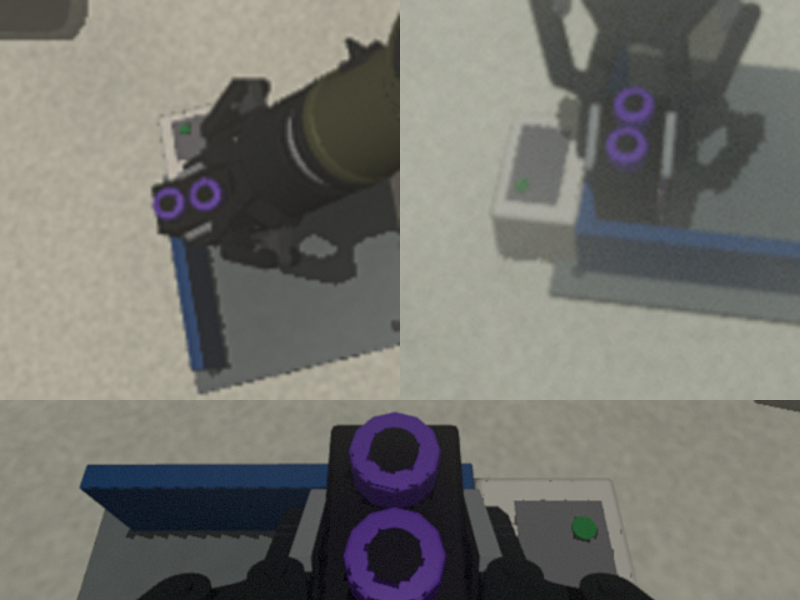

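```bash
python3 -m crank '[{"fingers":1,"slide":[0.25,0.25,-0.1],"twist":[0.002,-0.006,-0.003]},{"fingers":1,"slide":[0.25,0.25,-0.1],"twist":[0.003,-0.012,-0.005]},{"fingers":1,"slide":[0.25,0.25,-0.1],"twist":[0.003,-0.012,-0.005]},{"fingers":1,"slide":[0.25,0.25,-0.1],"twist":[0.003,-0.012,-0.005]},{"fingers":1,"slide":[0.25,0.25,-0.1],"twist":[0.003,-0.012,-0.005]}]'
python3 -c "
from m import *
s=r.state();print(s['ft_torque'],np.array(s['ee_rot']))"
```

```text
t: 17.23
tcp_pos: [0.5145, 0.3103, 0.0816]
ee_rot: [[0.965, 0.167, -0.203], [0.263, -0.618, 0.741], [-0.001, -0.768, -0.64]]
contact_force: [-5.7, -19.2, 16.8]
grip_width: 0.035
[-1.4476  1.7028  1.8184] [[ 0.9649  0.1671 -0.2026]
 [ 0.2626 -0.6177  0.7413]
 [-0.0013 -0.7685 -0.6399]]
```

Orientation is level now, but the far-fence force could partly be plate friction. As a test, I'll unload the downward and side press and push only at the far fence.

```bash
python3 -m crank '[{"fingers":1,"slide":[0.03,-0.1,0.1],"twist":[0,0,0]},{"fingers":1,"slide":[0.03,-0.1,0.1],"twist":[0,0,0]},{"fingers":1,"slide":[0.22,-0.05,0.1],"twist":[0.002,-0.006,-0.003]},{"fingers":1,"slide":[0.42,0,0.1],"twist":[0.003,-0.012,-0.005]},{"fingers":1,"slide":[0.42,0,0.1],"twist":[0.003,-0.012,-0.005]},{"fingers":1,"slide":[0.42,0,0.1],"twist":[0.003,-0.012,-0.005]}]'
python3 -c "
from m import *
s=r.state();print(s['ft_torque'],s['tcp_pos']@rz(15),s['tcp_pos']@rz(105),s['contact_force']@rz(15),s['contact_force']@rz(105))"
```

```text
t: 17.98
tcp_pos: [0.5144, 0.3098, 0.0818]
ee_rot: [[0.965, 0.171, -0.2], [0.263, -0.616, 0.743], [0.004, -0.769, -0.639]]
contact_force: [-7.5, -5.7, 0.4]
grip_width: 0.0351
[-1.8088  1.2426  1.2377] 0.5771031847632191 0.1661211290181004 -8.683666981732383 -3.524599801966571
```

Far contact confirmed: 8.7 N with no vertical load and no advance. Now the final press into both fences and the plate.

```bash
python3 -m crank '[{"fingers":1,"slide":[0.05,0.1,-0.1],"twist":[0,0,0]},{"fingers":1,"slide":[0.1,0.2,-0.15],"twist":[0,0,0]},{"fingers":1,"slide":[0.2,0.33,-0.15],"twist":[0,0,0]},{"fingers":1,"slide":[0.2,0.33,-0.15],"twist":[0,0,0]},{"fingers":1,"slide":[0.2,0.33,-0.15],"twist":[0,0,0]},{"fingers":1,"slide":[0.2,0.33,-0.15],"twist":[0,0,0]},{"fingers":1,"slide":[0.2,0.33,-0.15],"twist":[0,0,0]},{"fingers":1,"slide":[0.2,0.33,-0.15],"twist":[0,0,0]}]'
python3 - <<'E'
from m import *
s=r.state();print(s['ft_torque'],s['tcp_pos']@rz(15),s['tcp_pos']@rz(105),s['contact_force']@rz(15),s['contact_force']@rz(105))
im=[]
for n in ['top','side']:
    c=cams.read_camera(n)
    u,v=(proj(c,C)[0]).astype(int);v=min(v,410)
    im.append(cv2.resize(c['img'][v-60:v+60,u-60:u+60],(400,400),interpolation=cv2.INTER_CUBIC))
    for l in ['pack_center','red_pack_center']: print(n,l,[(np.array(d['point']).round(4),round(d['conf'],2)) for d in spotter.landmark_of(l,c)[:1]])
c=cams.read_camera('wrist')
cv2.imwrite('pics/f5.png',np.vstack([np.hstack(im),cv2.resize(c['img'][230:430],(640,200))[:, :] if 0 else cv2.copyMakeBorder(c['img'][230:430],0,0,80,80,0)]))
s=r.state();print(s['t'],s['tcp_pos'],s['contact_force'])
E
```

```text
t: 18.98
tcp_pos: [0.5145, 0.3103, 0.0815]
ee_rot: [[0.964, 0.168, -0.204], [0.265, -0.617, 0.741], [-0.001, -0.769, -0.639]]
contact_force: [-6.7, -24.5, 21.1]
grip_width: 0.0348
[-1.5331  1.6094  1.633 ] 0.5772862336172214 0.166565312176693 -12.803821774561932 -21.940195015580194
top pack_center [(array([0.5123, 0.3115, 0.0496]), 0.89)]
top red_pack_center [(array([ 0.5333, -0.0602,  0.0449]), 0.81)]
side pack_center [(array([0.5139, 0.3138, 0.0515]), 0.69)]
side red_pack_center [(array([ 0.5358, -0.0615,  0.0455]), 0.6)]
19.325 [0.5145 0.3103 0.0816] [ -8.2112 -23.8876  21.0706]
```

View pics/f5.png

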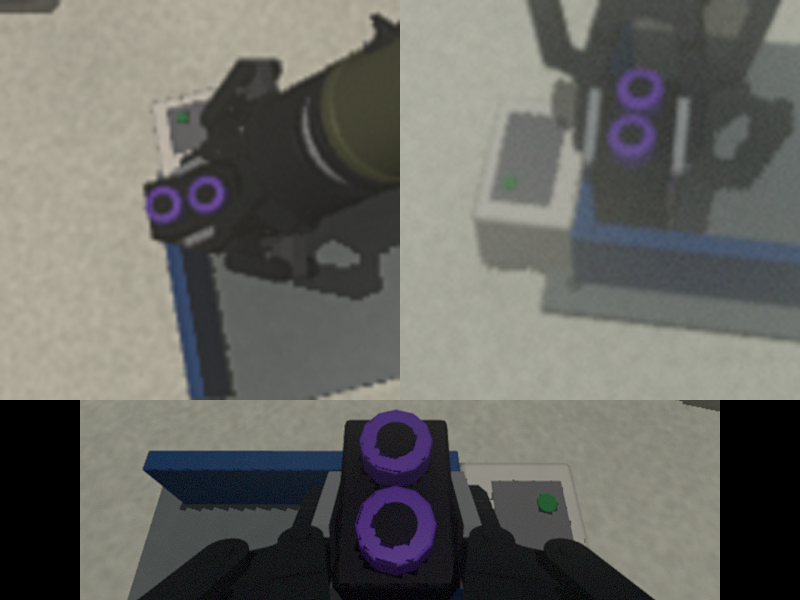

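```bash
python3 -c "
from m import *
print(r.finish_job());s=r.state();print(s['t'],s['tcp_pos'],s['contact_force'],s['grip_width'])"
```

```text
the job is handed in; nothing more can be done
None
the job is handed in; nothing more can be done
```

I stood the black pack upright, caps up, on the reader's plate and pressed it into the corner against both fences. I handed the job in at about 19 s with the gripper still holding it; no verdict came back.

**How:** I gripped the pack near its caps at 80 N with the tool tilted. I then lifted it, turned it upright in the air, set it on the plate and pushed it against the far fence and the side fence.

**Last checks:**
- **Press forces:** about 13 N towards the far fence, 22 N towards the side fence and 21 N down onto the plate. The tool did not move further under these pushes.
- **Far fence contact:** I tested this separately with almost no downward load. The fence pushed back with 8.7 N and the tool did not advance, so the force was not just plate friction.
- **Pack position:** the networks put the pack centre about 50–51 mm above the bench, which matches the 51 mm expected for a pack standing on the plate. The wrist picture shows its edges parallel to the fences.
- **Grip:** the fingers were 35 mm apart on the 36 mm pack.
- **Other objects:** the red-capped pack reads the same position as at the start. I did not re-measure the other things, but the arm did not go near them.

**Uncertain:** the tool's final angle suggests the pack may lean about 0.2° away from the side fence. I left that uncorrected. The two cameras also disagreed by 4 to 9 mm on the corner's position, so I relied on contact forces for the final fit.

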